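Lock the lid of the transducer box

TASK

The clear box with the green lid is packed with brass transducer discs and ready to go away: lock its lid by flipping all four of its green clips fully down, flat against the sides of the box. Leave the box with the grey lid untouched.

Things in the scene. Friction and masses are not known exactly. Their poses are not given: they have to be found in the camera images.
- disc_box: Clear box with the GREEN lid and green clips, brass discs inside, closed, held firmly to the bench. 120 mm along its x, 160 along its y, lid top 80 high. Origin: centre of its underside on the bench, z up. Mid-side on each of the four sides a green clip (flap 46 mm wide) hangs on a horizontal hinge parallel to that side, 72 mm above the bench. The hinges are stiff (1 to 2 N at the flap), no spring: clips stay where left.
- grey_box: The other box, empty, not to be touched: the same box and clips in the same sizes but with a GREY lid and grey clips, also raised; loose on the bench. Origin: centre of its underside.
- clip_front (a joint): Angle (rad) of the green box's clip on its -x side, hinge line 64 mm from the box's centre: 0 = down, flat against the side; 1.57 = straight out, level; limit 2.2. Starts 1.45 to 2.0. Flap 40 mm from hinge to free edge, 4 mm thick, 3 mm lip on the outside. Raised, free edge up to 92 mm high; down, free edge 32 mm above the bench, outer face 2 mm (lip 5 mm) outside the hinge line.
- clip_back (a joint): Angle (rad) of the green box's clip on its +x side, hinge line 64 mm from the box's centre: 0 = down, flat against the side; 1.57 = straight out, level; limit 2.2. Starts 1.45 to 2.0. Flap 40 mm from hinge to free edge, 4 mm thick, 3 mm lip on the outside. Raised, free edge up to 92 mm high; down, free edge 32 mm above the bench, outer face 2 mm (lip 5 mm) outside the hinge line.
- clip_left (a joint): Angle (rad) of the green box's clip on its +y side, hinge line 84 mm from the box's centre: 0 = down, flat against the side; 1.57 = straight out, level; limit 2.2. Starts 1.45 to 2.0. Flap 40 mm from hinge to free edge, 4 mm thick, 3 mm lip on the outside. Raised, free edge up to 92 mm high; down, free edge 32 mm above the bench, outer face 2 mm (lip 5 mm) outside the hinge line.
- clip_right (a joint): Angle (rad) of the green box's clip on its -y side, hinge line 84 mm from the box's centre: 0 = down, flat against the side; 1.57 = straight out, level; limit 2.2. Starts 1.45 to 2.0. Flap 40 mm from hinge to free edge, 4 mm thick, 3 mm lip on the outside. Raised, free edge up to 92 mm high; down, free edge 32 mm above the bench, outer face 2 mm (lip 5 mm) outside the hinge line.
Not all that is in view belongs to the job. What is shaped like the disc_box but orange or pink is not meant.

How it is judged:
At the end, for the whole second after the job is handed in: All four clips of the green-lidded box are down to within 0.25 rad (14 degrees) of flat against its sides (value of joint each of clip_front, clip_back, clip_left, clip_right below 0.25 rad); the robot touches nothing.
It fails at once if the robot touched the grey-lidded box (more than 1 N) (contact force between any of the fingers, the arm and grey_box above 1 N).
It also fails if it takes over 72 s, if anything falls off the work surface, if the arm or the gripper's body presses on something with over 40 N, if the wrist force passes 120 N, or if a joint passes its speed limit or range.

ROBOT

A 7-joint arm with a two-finger parallel gripper is mounted at the origin on the work surface. World frame = base frame: x ahead of the robot, y to its left, z up, the work surface at z = 0. Lengths are in m, angles in rad, forces in N, time in s.
With the tool pointing down it reaches from about 0.4 to 0.85 m from the base axis. Payload 10.4 kg.
Tool frame: the origin (TCP) lies on the mounting face of the last link; the fingertips stand r.tips_ahead ahead of it and the grasp point (between the pads) lies 164 mm ahead of it (r.tips_ahead is the distance from the TCP to the fingertips, in m); z points along the fingers, y is the line along which they close (so a half turn about z gives the same grasp; the last joint's range is limited). The gripper opens to 87 mm and grips with 3 to 60 N. Pads are 19 mm wide; open, the fingers measure 117 mm over their backs; the gripper's body (75 mm by 190 mm) begins 51 mm behind the grasp point.
Start: joints at [1.195, 0.332, -0.065, 1.46, 0.022, 1.35, -0.088], TCP at [0.216, -0.587, 0.405] pointing down, gripper open.
Joint ranges: [-2.6, 2.6], [-0.5, 2.12], [-1.47, 1.34], [0.16, 2.42], [-1.27, 4.41], [0.06, 2.06], [-2.6, 2.6]. Speed limits (rad/s): [2.22, 2.22, 2.79, 2.79, 3.14, 3.14, 3.14].

INTERFACE

Orientations are given as a unit quaternion [x, y, z, w].
In Python, from bench import telemetry, imaging, job, r gives the robot as it stands.
- The arm moves only by the tool move_arm, never from a script. Its argument "steps" is a list of rows, each an object of numbers: "dx", "dy", "dz": the shift along the tool's x, y, z in cm; "spin": the turn about the tool's z in rad. In form: [{"dx": .., "dy": .., "dz": .., "spin": ..}, ...]. A call has 1 to 12 rows; each row shifts and turns the commanded pose from where the row before left it, along the tool's axes as they then stand; what a row does not reach is not made up. A row lasts 1/10 s, in which the tool goes at most 50 mm and 8.59 degrees, less where a joint would pass 70% of its speed; a pose out of reach is approached as far as the arm can. A call with a gripper value outside its range is refused whole. "claw" is the finger opening in cm, from 0 to 8.7, set as the call begins (left out, the last holds). The fingers move at their own pace and stop on an object; "squeeze" is the grip in N (left out, the last holds). Time passes only in rows, so rows that do not move let the fingers close. It gives the time, the measured TCP pose, the force, the opening and the grip force at its end, in the units of the state.
- telemetry.read_state(): the state, without advancing time (a new reading comes with each control period).
- imaging.camera(name): name is "scene" or "top"; returns a dict with "img" (420x560x3 uint8, red, green, blue), "camera_matrix" (3x3 intrinsics, pixels), "R" (3x3) and "t" (3): a world point X has camera coordinates R X + t. Camera axes: x right, y down, z forward; pixel columns grow to the right and rows downward; lengths in m; the calibration is good to about 2 mm. A picture is of the moment at which its call begins. There is no depth.
- job.close_job(): hands the job in; it is judged then, once.
The state is a dict: "time": time; "joint_positions": joint angles; "joint_vel": joint speeds; "joint_torque": joint torques, N m; "ee_pos": TCP position; "eef_rot": TCP orientation; "ft_force": force on the tool from outside, world axes, zero at the start; "torque": the same for the moment, N m; "width": finger opening in m; "grip_force": force on a finger pad.
Only numpy, scipy, OpenCV 4.12 (cv2) and the standard library are available. Lean on these libraries where they do the work, as an engineer would, in place of code of your own. Each camera call takes 0.05 s, during which the arm holds its last target. There are 200 camera calls.

## Working session

There is one attempt and no reset: what is moved stays moved. The work goes in short steps, Python scripts to look and compute and a tool call to move; the robot and the scene stay as the last step left them, time stands still between calls to the robot, and variables do not carry over. Pictures are saved under pics/ and viewed, at most 10 in all, crops included, and the job is handed in when it is done.

Besides the shell and the picture viewer there is one more tool, called in YAML: its name, and indented under it one key for each argument. move_arm: Moves the arm, as the interface text tells. Its arguments: {"type":"object","properties":{"steps":{"type":"array","items":{"type":"object","properties":{"dx":{"type":"number"},"dy":{"type":"number"},"dz":{"type":"number"},"spin":{"type":"number"}}}},"claw":{"type":"number"},"squeeze":{"type":"number"}},"required":["steps"]}

```bash
ls; mkdir -p pics; python3 - <<'E'
from bench import telemetry, imaging, job, r
import cv2,numpy as np
for n in("scene","top"):
    c=imaging.camera(n); cv2.imwrite(f"pics/{n}0.png",c["img"][:,:,::-1]); print(n,c["camera_matrix"],c["R"],c["t"])
s=telemetry.read_state(); print(s["ee_pos"],s["eef_rot"],s["time"],r.tips_ahead,s["ft_force"])
E
```

```text
pics
scene [[437.50391097   0.         280.90237016]
 [  0.         437.50391097 210.97723085]
 [  0.           0.           1.        ]] [[ 0.58618269  0.81013217  0.00870179]
 [ 0.68216961 -0.48774229 -0.54474955]
 [-0.4370749   0.32525886 -0.83855364]] [-0.23950838 -0.26146795  1.22930888]
top [[489.0131816    0.         270.24686102]
 [  0.         489.0131816  211.08027209]
 [  0.           0.           1.        ]] [[ 0.02640199 -0.9996506   0.00127053]
 [-0.97911198 -0.02611581 -0.20163755]
 [ 0.20160028  0.00407965 -0.97945938]] [-0.02962892  0.44251907  0.9281914 ]
[ 0.21592594 -0.58639636  0.40403721] [ 9.84479395e-01  1.75499032e-01 -1.59978093e-04 -6.20117348e-04] 0.1 0.1822 [ 0.03370658 -0.10124496 -0.99402303]
```

View pics/scene0.png

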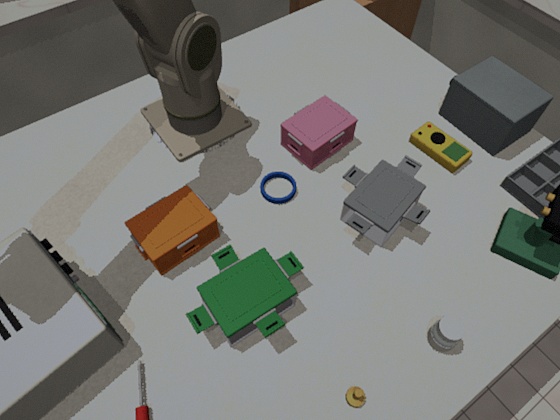

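View pics/top0.png

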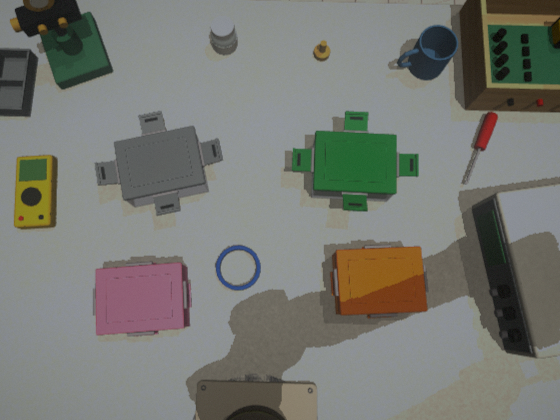

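The top view shows the green-lidded box at (355,163) with its four clips raised. The grey one is at (160,163), and the orange (380,280) and pink (140,298) boxes are decoys. Green fits the description, so I'll confirm it in a crop and fit its pose.

```bash
cat > h.py <<'E'
import numpy as np,cv2
def green(img):
    h=cv2.cvtColor(img,cv2.COLOR_RGB2HSV); return cv2.inRange(h,(50,120,50),(75,255,255))
def ray(c,uv,z):
    K,R,t=c["camera_matrix"],c["R"],c["t"]; C=-R.T@t
    d=np.c_[np.atleast_2d(uv),np.ones(len(np.atleast_2d(uv)))]@np.linalg.inv(K).T@R
    return C+d*((z-C[2])/d[:,2])[:,None]
def proj(c,X):
    p=(np.atleast_2d(X)@c["R"].T+c["t"])@c["camera_matrix"].T; return p[:,:2]/p[:,2:]
def lid(c,roi):
    m=green(c["img"]);k=np.zeros_like(m);x0,y0,x1,y1=roi;k[y0:y1,x0:x1]=m[y0:y1,x0:x1]
    m=cv2.morphologyEx(k,cv2.MORPH_CLOSE,np.ones((5,5)))
    o=cv2.morphologyEx(m,cv2.MORPH_OPEN,cv2.getStructuringElement(cv2.MORPH_ELLIPSE,(41,41)))
    ct=max(cv2.findContours(o,cv2.RETR_EXTERNAL,cv2.CHAIN_APPROX_NONE)[0],key=cv2.contourArea)[:,0].astype(float)
    P=ray(c,ct,0.08)[:,:2].astype(np.float32)
    return cv2.minAreaRect(P),m
E
python3 - <<'E'
from bench import imaging
from h import *
c=imaging.camera("top"); rc,m=lid(c,(270,95,440,225)); print("top",rc)
cs=imaging.camera("scene"); rs,_=lid(cs,(175,235,315,350)); print("scene",rs)
im=c["img"][95:225,270:440,::-1].copy(); a=cv2.resize(im,None,fx=4,fy=4,interpolation=cv2.INTER_CUBIC)
cv2.imwrite("pics/crop1.png",a)
E
```

```text
top ((0.5392572283744812, -0.1803419291973114), (0.13291892409324646, 0.17061671614646912), 10.695192337036133)
scene ((0.5440513491630554, -0.18302446603775024), (0.13725031912326813, 0.17617081105709076), 12.202796936035156)
```

View pics/crop1.png

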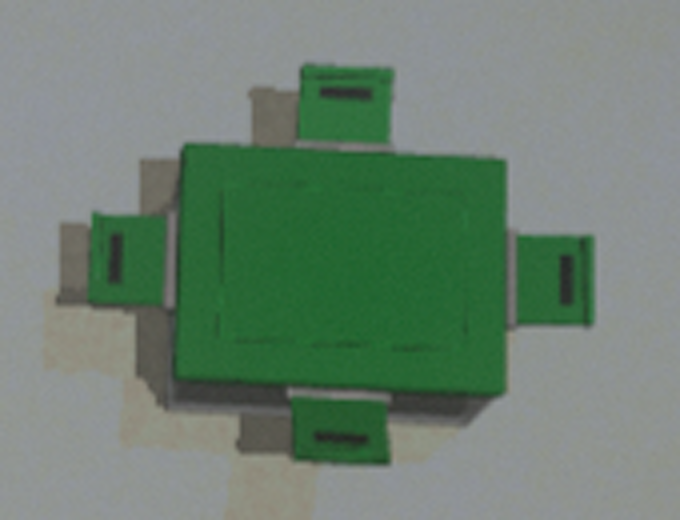

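The crop confirms the green lid, with all four clips standing out about level. The lid corners in the crop are about (183,145), (507,160), (505,393) and (177,380). I'll compute the pose from these corners and the flap edges.

```bash
python3 - <<'E'
from bench import imaging
from h import *
from scipy.optimize import least_squares
c=imaging.camera("top")
uv=np.array([[183,145],[507,160],[505,393],[177,380]])/4+[270-.375,95-.375]
P=ray(c,uv,0.08); print(P.round(4)[:,:2])
print("sides",np.linalg.norm(np.roll(P,-1,0)-P,axis=1))
m=P.mean(0);
e=[P[0]-P[1],P[3]-P[2]]; print("yaw y-edges",[np.arctan2(-v[0],v[1]) for v in e]); e=[P[0]-P[3],P[1]-P[2]]; print("yaw x-edges",[np.arctan2(v[1],v[0]) for v in e]); print(m)
# flap fit: tip centers crop
L=np.array([[303,67,392,70],[93,213,90,303],[594,237,592,326],[292,460,388,464]]).reshape(-1,2)/4+[270-.375,95-.375]
Q=ray(c,L,0.074).reshape(4,2,3).mean(1); print("flap tips @z.074",Q.round(4)[:,:2])
y=-0.02
E
```

```text
[[ 0.6008 -0.1033]
 [ 0.5973 -0.2638]
 [ 0.4784 -0.2598]
 [ 0.4806 -0.1013]]
sides [0.16059525 0.11899333 0.15852967 0.12024211]
yaw y-edges [np.float64(-0.022028018723570738), np.float64(-0.014111876459047488)]
yaw x-edges [np.float64(-0.01634437324159812), np.float64(-0.033685562800082225)]
[ 0.53926059 -0.18205078  0.08      ]
flap tips @z.074 [[ 0.6461 -0.1863]
 [ 0.5431 -0.0591]
 [ 0.5377 -0.3061]
 [ 0.4434 -0.1808]]
```

The box centre is about (0.539, -0.182) with yaw about -0.02. I'll close the fingers, align the tool with the box and travel to above the -y clip.

move_arm:
  steps:
    - {"spin": 0.124}
    - {"spin": 0.124}
    - {"spin": 0.125}
    - {}
    - {}
  claw: 0
  squeeze: 20

```text
$.steps[0]: bad value
```

move_arm:
  steps:
    - {"dx": 2.6,"dy": -2.5}
    - {"dx": 2.6,"dy": -2.5}
    - {"dx": 2.6,"dy": -2.5}
    - {"dx": 2.6,"dy": -2.5}
    - {"dx": 2.6,"dy": -2.5}
    - {"dx": 2.6,"dy": -2.5}
    - {"dx": 2.6,"dy": -2.5}
    - {"dx": 2.6,"dy": -2.5}
    - {"dx": 2.6,"dy": -2.5}
    - {"dx": 2.6,"dy": -2.5}
    - {"dx": 2.6,"dy": -2.5}
    - {}

```text
$.steps[0]: bad value
```

move_arm:
  steps:
    - {"dx": 0,"dy": 0,"dz": 0,"spin": 0.124}
    - {"dx": 0,"dy": 0,"dz": 0,"spin": 0.124}
    - {"dx": 0,"dy": 0,"dz": 0,"spin": 0.125}
    - {"dx": 0,"dy": 0,"dz": 0,"spin": 0}
    - {"dx": 0,"dy": 0,"dz": 0,"spin": 0}
  claw: 0
  squeeze: 20

```text
time: 0.75
ee_pos: [0.216, -0.5865, 0.4047]
eef_rot: [1.0, -0.008, -0.0, -0.0]
ft_force: [-0.2, -0.6, 0.5]
width: 0.055
grip_force: 0.0
```

move_arm:
  steps:
    - {"dx": 2.6,"dy": -2.5,"dz": 0,"spin": 0}
    - {"dx": 2.6,"dy": -2.5,"dz": 0,"spin": 0}
    - {"dx": 2.6,"dy": -2.5,"dz": 0,"spin": 0}
    - {"dx": 2.6,"dy": -2.5,"dz": 0,"spin": 0}
    - {"dx": 2.6,"dy": -2.5,"dz": 0,"spin": 0}
    - {"dx": 2.6,"dy": -2.5,"dz": 0,"spin": 0}
    - {"dx": 2.6,"dy": -2.5,"dz": 0,"spin": 0}
    - {"dx": 2.6,"dy": -2.5,"dz": 0,"spin": 0}
    - {"dx": 2.6,"dy": -2.5,"dz": 0,"spin": 0}
    - {"dx": 2.6,"dy": -2.5,"dz": 0,"spin": 0}
    - {"dx": 2.6,"dy": -2.5,"dz": 0,"spin": 0}
    - {"dx": 0,"dy": 0,"dz": 0,"spin": 0}

```text
time: 1.95
ee_pos: [0.511, -0.3124, 0.4047]
eef_rot: [1.0, -0.004, 0.001, -0.001]
ft_force: [-0.6, 0.2, -1.0]
width: 0.0005
grip_force: 0.0
```

move_arm:
  steps:
    - {"dx": 1.0,"dy": 0,"dz": 3,"spin": 0}
    - {"dx": 0,"dy": 0,"dz": 3,"spin": 0}
    - {"dx": 0,"dy": 0,"dz": 0,"spin": 0}
    - {"dx": 0,"dy": 0,"dz": 0,"spin": 0}
    - {"dx": 0,"dy": 0,"dz": 0,"spin": 0}

```text
time: 2.45
ee_pos: [0.5176, -0.3181, 0.3468]
eef_rot: [1.0, -0.01, 0.001, 0.001]
ft_force: [0.1, -0.3, 1.2]
width: 0.0003
grip_force: 0.0
```

move_arm:
  steps:
    - {"dx": 1.9,"dy": -2.4,"dz": 1.5,"spin": 0}
    - {"dx": 0,"dy": 0,"dz": 2,"spin": 0}
    - {"dx": 0,"dy": 0,"dz": 2,"spin": 0}
    - {"dx": 0,"dy": 0,"dz": 0,"spin": 0}
    - {"dx": 0,"dy": 0,"dz": 0,"spin": 0}
    - {"dx": 0,"dy": 0,"dz": 0,"spin": 0}

```text
time: 3.05
ee_pos: [0.5373, -0.2944, 0.2918]
eef_rot: [1.0, -0.01, 0.001, 0.001]
ft_force: [-0.1, 0.7, 0.9]
width: 0.0002
grip_force: 0.0
```

move_arm:
  steps:
    - {"dx": 0,"dy": 0,"dz": 1.5,"spin": 0}
    - {"dx": 0,"dy": 0,"dz": 1.5,"spin": 0}
    - {"dx": 0,"dy": 0,"dz": 1,"spin": 0}
    - {"dx": 0,"dy": 0,"dz": 1,"spin": 0}
    - {"dx": 0,"dy": 0,"dz": 0.7,"spin": 0}
    - {"dx": 0,"dy": -0.2,"dz": 0.7,"spin": 0}
    - {"dx": 0,"dy": -0.2,"dz": 0.4,"spin": 0}
    - {"dx": 0,"dy": -0.2,"dz": 0.3,"spin": 0}
    - {"dx": 0,"dy": -0.2,"dz": 0,"spin": 0}
    - {"dx": 0,"dy": 0,"dz": 0,"spin": 0}
    - {"dx": 0,"dy": 0,"dz": 0,"spin": 0}

```text
time: 4.15
ee_pos: [0.5376, -0.2843, 0.2206]
eef_rot: [1.0, -0.009, 0.0, -0.001]
ft_force: [-9.5, 9.6, 22.6]
width: 0.0003
grip_force: 16.6
```

```bash
python3 - <<'E'
from bench import imaging,telemetry
from h import *
a=imaging.camera("top")["img"][95:245,270:440,::-1]; b=imaging.camera("scene")["img"][220:370,170:340,::-1]
cv2.imwrite("pics/p2.png",np.hstack([cv2.resize(x,(400,353),interpolation=cv2.INTER_CUBIC) for x in(a,b)]))
s=telemetry.read_state();print(s["ft_force"],s["torque"],s["ee_pos"])
E
```

```text
[-8.18094324  8.70488131 22.30077273] [2.17544732 2.10757769 0.07874803] [ 0.53759975 -0.28431708  0.22066219]
```

View pics/p2.png

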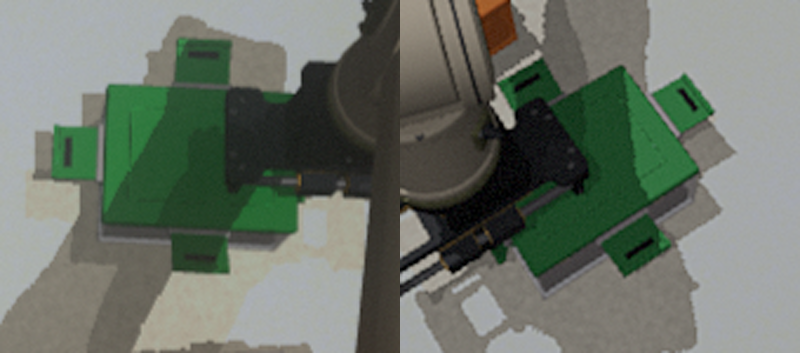

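Nothing looks jammed, but the gripper hides the clip. The 22 N is probably the fingertips resting on the lip. I'll back out, lift and look.

move_arm:
  steps:
    - {"dx": 0,"dy": 0.5,"dz": 0,"spin": 0}
    - {"dx": 0,"dy": 1.5,"dz": 0,"spin": 0}
    - {"dx": 0,"dy": 1.5,"dz": -0.5,"spin": 0}
    - {"dx": 0,"dy": 0,"dz": -3,"spin": 0}
    - {"dx": 0,"dy": 0,"dz": -4,"spin": 0}
    - {"dx": 0,"dy": 4,"dz": 0,"spin": 0}
    - {"dx": 0,"dy": 4,"dz": 0,"spin": 0}
    - {"dx": 0,"dy": 0,"dz": 0,"spin": 0}
    - {"dx": 0,"dy": 0,"dz": 0,"spin": 0}

```text
time: 5.15
ee_pos: [0.5344, -0.4016, 0.2931]
eef_rot: [1.0, -0.011, -0.0, -0.0]
ft_force: [0.3, 1.5, 0.0]
width: -0.0001
grip_force: 0.0
```

```bash
python3 - <<'E'
from bench import imaging,telemetry
from h import *
a=imaging.camera("top")["img"][95:245,270:440,::-1]; b=imaging.camera("scene")["img"][220:370,170:340,::-1]
cv2.imwrite("pics/p3.png",np.hstack([cv2.resize(x,(400,353),interpolation=cv2.INTER_CUBIC) for x in(a,b)]))
s=telemetry.read_state();print(s["ft_force"],s["ee_pos"],s["eef_rot"])
E
```

```text
[0.69297139 1.39252185 0.70168461] [ 0.53525141 -0.39968894  0.29335255] [ 9.99955548e-01 -9.41313648e-03 -3.99448246e-05 -5.40968171e-04]
```

View pics/p3.png

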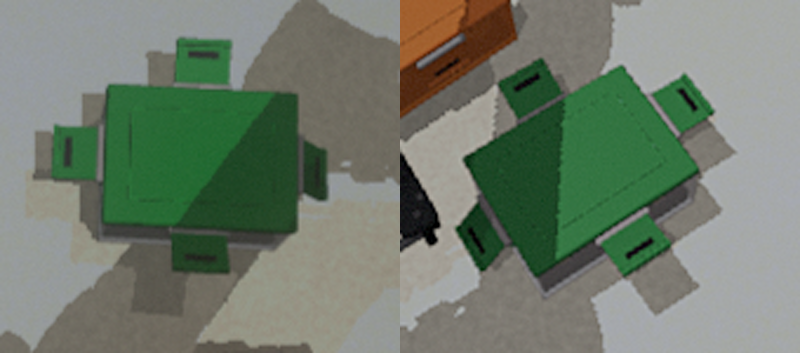

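The -y clip is part way down. I'll measure its angle.

```bash
cat >> h.py <<'E'
C0=np.array([.539,-.182]);yaw=-.02
def tip(side,th,half=.023):
    n=np.array({"b":(1,0),"f":(-1,0),"l":(0,1),"r":(0,-1)}[side],float); t=np.array([-n[1],n[0]]); h=.064 if side in"bf" else .084
    Rz=np.array([[np.cos(yaw),-np.sin(yaw)],[np.sin(yaw),np.cos(yaw)]])
    return np.array([np.r_[C0+Rz@(n*(h+.04*np.sin(th))+t*s*half),.072-.04*np.cos(th)] for s in(-1,1)])
E
python3 - <<'E'
from h import *
from bench import imaging
c={n:imaging.camera(n) for n in("top","scene")}
# tip edges in crop pixels -> full
s=2.353
print("top tip obs",[(270+x/s,95+y/s) for x,y in((327,148),(327,198))])
print("scene tip obs",[(170+x/s,220+y/s) for x,y in((458,225),(488,270))] , "minus 400 offset:",[(170+(x-400)/s,220+y/s) for x,y in((458,225),(488,270))])
for th in(0,.3,.5,.7,.9,1.1): print(th,proj(c["top"],tip("r",th)).round(1).tolist(),proj(c["scene"],tip("r",th)).round(1).tolist())
E
```

```text
top tip obs [(408.9715257118572, 157.8984275393115), (408.9715257118572, 179.14789630259241)]
scene tip obs [(364.64513387165323, 315.6226094347641), (377.39481512962175, 334.74713132171695)] minus 400 offset: [(194.64938376540587, 315.6226094347641), (207.39906502337442, 334.74713132171695)]
0 [[392.3, 181.4], [392.2, 159.9]] [[205.9, 309.9], [217.3, 328.2]]
0.3 [[398.3, 181.5], [398.2, 159.9]] [[200.6, 312.7], [212.0, 331.2]]
0.5 [[402.3, 181.2], [402.1, 159.6]] [[197.2, 314.2], [208.5, 332.8]]
0.7 [[406.2, 180.8], [405.9, 159.1]] [[194.0, 315.2], [205.3, 334.0]]
0.9 [[409.7, 180.2], [409.5, 158.3]] [[191.0, 315.8], [202.4, 334.7]]
1.1 [[412.8, 179.4], [412.5, 157.4]] [[188.5, 315.8], [199.9, 334.9]]
```

The -y clip is at about 0.75 rad. The long axis of the gripper body was over the lid there, so I'll return to this clip with the tool turned 90°. This orientation already suits the ±x clips, so I'll do the back (+x) one next.

move_arm:
  steps:
    - {"dx": 0,"dy": 0,"dz": -3.5,"spin": 0}
    - {"dx": 1.8,"dy": -3.1,"dz": 0,"spin": 0}
    - {"dx": 1.8,"dy": -3.1,"dz": 0,"spin": 0}
    - {"dx": 1.8,"dy": -3.1,"dz": 0,"spin": 0}
    - {"dx": 1.8,"dy": -3.1,"dz": 0,"spin": 0}
    - {"dx": 1.7,"dy": -3.1,"dz": 0,"spin": 0}
    - {"dx": 0,"dy": -3.1,"dz": 0,"spin": 0}
    - {"dx": 0,"dy": -3.2,"dz": 0,"spin": 0}
    - {"dx": 0,"dy": 0,"dz": 2,"spin": 0}
    - {"dx": 0,"dy": 0,"dz": 1.5,"spin": 0}
    - {"dx": 0,"dy": 0,"dz": 0,"spin": 0}
    - {"dx": 0,"dy": 0,"dz": 0,"spin": 0}

```text
time: 6.55
ee_pos: [0.6279, -0.1856, 0.2935]
eef_rot: [1.0, -0.011, -0.0, 0.0]
ft_force: [-0.4, -0.3, 0.3]
width: 0.0004
grip_force: 0.0
```

move_arm:
  steps:
    - {"dx": 0,"dy": 0,"dz": 1.5,"spin": 0}
    - {"dx": 0,"dy": 0,"dz": 1.2,"spin": 0}
    - {"dx": 0,"dy": 0,"dz": 1,"spin": 0}
    - {"dx": 0,"dy": 0,"dz": 0.8,"spin": 0}
    - {"dx": 0,"dy": 0,"dz": 0.6,"spin": 0}
    - {"dx": 0,"dy": 0,"dz": 0,"spin": 0}
    - {"dx": 0,"dy": 0,"dz": 0,"spin": 0}

```text
time: 7.25
ee_pos: [0.6281, -0.1847, 0.2426]
eef_rot: [1.0, -0.01, -0.0, -0.0]
ft_force: [-0.3, 0.8, 0.4]
width: 0.0007
grip_force: 0.0
```

move_arm:
  steps:
    - {"dx": 0,"dy": 0,"dz": 0.5,"spin": 0}
    - {"dx": 0,"dy": 0,"dz": 0.5,"spin": 0}
    - {"dx": -0.2,"dy": 0,"dz": 0.5,"spin": 0}
    - {"dx": -0.2,"dy": 0,"dz": 0.3,"spin": 0}
    - {"dx": 0,"dy": 0,"dz": 0,"spin": 0}
    - {"dx": 0,"dy": 0,"dz": 0,"spin": 0}

```text
time: 7.85
ee_pos: [0.6239, -0.1847, 0.2246]
eef_rot: [1.0, -0.01, -0.0, -0.0]
ft_force: [0.3, -0.8, 0.1]
width: 0.0008
grip_force: 0.0
```

move_arm:
  steps:
    - {"dx": -0.2,"dy": 0,"dz": 0,"spin": 0}
    - {"dx": -0.2,"dy": 0,"dz": 0,"spin": 0}
    - {"dx": -0.1,"dy": 0,"dz": 0,"spin": 0}
    - {"dx": -0.1,"dy": 0,"dz": 0,"spin": 0}
    - {"dx": 0,"dy": 0,"dz": 0,"spin": 0}
    - {"dx": 0,"dy": 0,"dz": 0,"spin": 0}

```text
time: 8.45
ee_pos: [0.6187, -0.1845, 0.2249]
eef_rot: [1.0, -0.01, 0.001, 0.0]
ft_force: [6.0, -0.6, -3.4]
width: 0.0007
grip_force: 2.9
```

move_arm:
  steps:
    - {"dx": -0.1,"dy": 0,"dz": 0,"spin": 0}
    - {"dx": 0,"dy": 0,"dz": 0,"spin": 0}
    - {"dx": 0,"dy": 0,"dz": 0,"spin": 0}

```text
time: 8.75
ee_pos: [0.6183, -0.1845, 0.225]
eef_rot: [1.0, -0.01, 0.002, 0.0]
ft_force: [10.8, -1.8, -7.3]
width: 0.0004
grip_force: 5.2
```

move_arm:
  steps:
    - {"dx": 1,"dy": 0,"dz": 0,"spin": 0}
    - {"dx": 1.5,"dy": 0,"dz": 0,"spin": 0}
    - {"dx": 2,"dy": 0,"dz": 0,"spin": 0}
    - {"dx": 0,"dy": 0,"dz": 0,"spin": 0}
    - {"dx": 0,"dy": 0,"dz": -4,"spin": 0}
    - {"dx": 0,"dy": 0,"dz": -4,"spin": 0}
    - {"dx": 0,"dy": 0,"dz": -4,"spin": 0}
    - {"dx": 4,"dy": 0,"dz": 0,"spin": 0}
    - {"dx": 0,"dy": 0,"dz": 0,"spin": 0}

```text
time: 9.65
ee_pos: [0.7043, -0.1857, 0.3448]
eef_rot: [1.0, -0.01, 0.001, -0.0]
ft_force: [-0.5, 0.1, -1.5]
width: 0.0003
grip_force: 0.0
```

```bash
python3 - <<'E'
from bench import imaging,telemetry
from h import *
a=imaging.camera("top")["img"][95:245,270:440,::-1]; b=imaging.camera("scene")["img"][220:370,170:340,::-1]
cv2.imwrite("pics/p4.png",np.hstack([cv2.resize(x,(400,353),interpolation=cv2.INTER_CUBIC) for x in(a,b)]))
s=telemetry.read_state();print(s["ft_force"],s["ee_pos"],s["joint_positions"])
E
```

```text
[-0.4105268  -0.34660475  0.16732465] [ 0.70213271 -0.18599474  0.34362546] [ 0.37141951  0.60758124 -0.27908436  1.20987112  0.16174627  1.34746591
 -1.48670526]
```

View pics/p4.png

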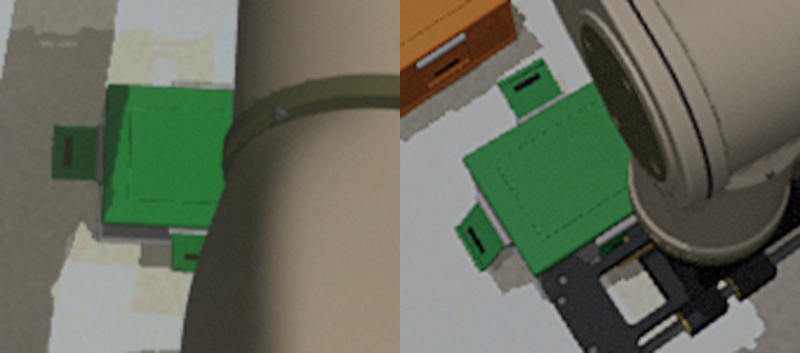

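The back clip is down: in the top view it has disappeared behind the lid edge at (203,85). Next is the front (-x) clip in the same orientation.

move_arm:
  steps:
    - {"dx": -2.8,"dy": 0,"dz": 0,"spin": 0}
    - {"dx": -2.8,"dy": 0,"dz": 0,"spin": 0}
    - {"dx": -2.8,"dy": 0,"dz": 0,"spin": 0}
    - {"dx": -2.8,"dy": 0,"dz": 0,"spin": 0}
    - {"dx": -2.8,"dy": 0,"dz": 0,"spin": 0}
    - {"dx": -2.8,"dy": 0,"dz": 0,"spin": 0}
    - {"dx": -2.8,"dy": 0,"dz": 0,"spin": 0}
    - {"dx": -2.8,"dy": 0,"dz": 0,"spin": 0}
    - {"dx": -2.8,"dy": 0,"dz": 0,"spin": 0}
    - {"dx": 0,"dy": 0,"dz": 0,"spin": 0}
    - {"dx": 0,"dy": 0,"dz": 2.5,"spin": 0}
    - {"dx": 0,"dy": 0,"dz": 0,"spin": 0}

```text
time: 10.95
ee_pos: [0.4489, -0.1809, 0.3175]
eef_rot: [1.0, -0.01, -0.002, -0.001]
ft_force: [-0.5, -0.6, -0.7]
width: 0.0004
grip_force: 0.0
```

move_arm:
  steps:
    - {"dx": 0,"dy": 0,"dz": 2.4,"spin": 0}
    - {"dx": 0,"dy": 0,"dz": 1.5,"spin": 0}
    - {"dx": 0,"dy": 0,"dz": 1.2,"spin": 0}
    - {"dx": 0,"dy": 0,"dz": 1,"spin": 0}
    - {"dx": 0,"dy": 0,"dz": 0.8,"spin": 0}
    - {"dx": 0,"dy": 0,"dz": 0.6,"spin": 0}
    - {"dx": 0,"dy": 0,"dz": 0.5,"spin": 0}
    - {"dx": 0,"dy": 0,"dz": 0.5,"spin": 0}
    - {"dx": 0.2,"dy": 0,"dz": 0.5,"spin": 0}
    - {"dx": 0.2,"dy": 0,"dz": 0.3,"spin": 0}
    - {"dx": 0,"dy": 0,"dz": 0,"spin": 0}
    - {"dx": 0,"dy": 0,"dz": 0,"spin": 0}

```text
time: 12.15
ee_pos: [0.4543, -0.1812, 0.2267]
eef_rot: [1.0, -0.01, -0.0, -0.0]
ft_force: [0.1, 1.0, 0.1]
width: 0.0004
grip_force: 0.0
```

move_arm:
  steps:
    - {"dx": 0.2,"dy": 0,"dz": 0,"spin": 0}
    - {"dx": 0.2,"dy": 0,"dz": 0,"spin": 0}
    - {"dx": 0.1,"dy": 0,"dz": 0,"spin": 0}
    - {"dx": 0.1,"dy": 0,"dz": 0,"spin": 0}
    - {"dx": 0,"dy": 0,"dz": 0,"spin": 0}
    - {"dx": 0,"dy": 0,"dz": 0,"spin": 0}

```text
time: 12.75
ee_pos: [0.4603, -0.1814, 0.2268]
eef_rot: [1.0, -0.01, 0.0, 0.0]
ft_force: [-0.2, 0.3, -0.5]
width: 0.0003
grip_force: 0.3
```

move_arm:
  steps:
    - {"dx": 0.1,"dy": 0,"dz": 0,"spin": 0}
    - {"dx": 0.1,"dy": 0,"dz": 0,"spin": 0}
    - {"dx": 0,"dy": 0,"dz": 0,"spin": 0}
    - {"dx": 0,"dy": 0,"dz": 0,"spin": 0}

```text
time: 13.15
ee_pos: [0.4623, -0.1814, 0.2268]
eef_rot: [1.0, -0.01, 0.0, 0.0]
ft_force: [-1.7, 0.3, 0.1]
width: 0.0005
grip_force: 0.4
```

move_arm:
  steps:
    - {"dx": 0.1,"dy": 0,"dz": 0,"spin": 0}
    - {"dx": 0.1,"dy": 0,"dz": 0,"spin": 0}
    - {"dx": 0,"dy": 0,"dz": 0,"spin": 0}
    - {"dx": 0,"dy": 0,"dz": 0,"spin": 0}

```text
time: 13.55
ee_pos: [0.4643, -0.1815, 0.2268]
eef_rot: [1.0, -0.01, 0.0, 0.0]
ft_force: [-0.7, -0.3, -1.1]
width: 0.0002
grip_force: 0.4
```

move_arm:
  steps:
    - {"dx": 0.1,"dy": 0,"dz": 0,"spin": 0}
    - {"dx": 0.1,"dy": 0,"dz": 0,"spin": 0}
    - {"dx": 0,"dy": 0,"dz": 0,"spin": 0}
    - {"dx": 0,"dy": 0,"dz": 0,"spin": 0}

```text
time: 13.95
ee_pos: [0.4655, -0.1815, 0.2266]
eef_rot: [1.0, -0.01, -0.001, -0.0]
ft_force: [-8.0, 1.2, 5.4]
width: 0.0003
grip_force: 3.9
```

move_arm:
  steps:
    - {"dx": -1,"dy": 0,"dz": 0,"spin": 0}
    - {"dx": -1.5,"dy": 0,"dz": 0,"spin": 0}
    - {"dx": 0,"dy": 0,"dz": 0,"spin": 0}
    - {"dx": 0,"dy": 0,"dz": 0,"spin": 0}
    - {"dx": 0,"dy": 0,"dz": -4,"spin": 0}
    - {"dx": 0,"dy": 0,"dz": -4,"spin": 0}
    - {"dx": 0,"dy": 0,"dz": -4,"spin": 0}
    - {"dx": 0,"dy": 0,"dz": 0,"spin": 0}

```text
time: 14.75
ee_pos: [0.4432, -0.1812, 0.3524]
eef_rot: [1.0, -0.01, 0.005, 0.002]
ft_force: [-0.5, 0.3, -0.4]
width: 0.0006
grip_force: 0.0
```

move_arm:
  steps:
    - {"dx": 0,"dy": 0,"dz": 0,"spin": -0.131}
    - {"dx": 0,"dy": 0,"dz": 0,"spin": -0.131}
    - {"dx": 0,"dy": 0,"dz": 0,"spin": -0.131}
    - {"dx": 0,"dy": 0,"dz": 0,"spin": -0.131}
    - {"dx": 0,"dy": 0,"dz": 0,"spin": -0.131}
    - {"dx": 0,"dy": 0,"dz": 0,"spin": -0.131}
    - {"dx": 0,"dy": 0,"dz": 0,"spin": -0.131}
    - {"dx": 0,"dy": 0,"dz": 0,"spin": -0.131}
    - {"dx": 0,"dy": 0,"dz": 0,"spin": -0.131}
    - {"dx": 0,"dy": 0,"dz": 0,"spin": -0.131}
    - {"dx": 0,"dy": 0,"dz": 0,"spin": -0.131}
    - {"dx": 0,"dy": 0,"dz": 0,"spin": -0.13}

```text
time: 15.95
ee_pos: [0.4417, -0.1809, 0.3464]
eef_rot: [0.712, 0.702, 0.0, 0.0]
ft_force: [1.3, 0.7, -0.3]
width: 0.0006
grip_force: 0.0
```

move_arm:
  steps:
    - {"dx": 0,"dy": 0,"dz": 0,"spin": 0}
    - {"dx": 0,"dy": 0,"dz": 0,"spin": 0}

```text
time: 16.15
ee_pos: [0.4415, -0.1809, 0.3465]
eef_rot: [0.715, 0.699, 0.0, 0.0]
ft_force: [-0.4, -0.8, 0.0]
width: 0.0005
grip_force: 0.0
```

move_arm:
  steps:
    - {"dx": -2.7,"dy": 2.5,"dz": 0,"spin": 0}
    - {"dx": -2.7,"dy": 2.5,"dz": 0,"spin": 0}
    - {"dx": -2.7,"dy": 2.5,"dz": 0,"spin": 0}
    - {"dx": -2.7,"dy": 2.5,"dz": 0,"spin": 0}
    - {"dx": 0,"dy": 0,"dz": 0,"spin": 0}
    - {"dx": 0,"dy": 0,"dz": 2.5,"spin": 0}
    - {"dx": 0,"dy": 0,"dz": 2.5,"spin": 0}
    - {"dx": 0,"dy": 0,"dz": 0,"spin": 0}
    - {"dx": 0,"dy": 0,"dz": 0,"spin": 0}
    - {"dx": 0,"dy": 0,"dz": 0,"spin": 0}

```text
time: 17.15
ee_pos: [0.5394, -0.2909, 0.2984]
eef_rot: [0.714, 0.7, 0.0, 0.001]
ft_force: [0.5, 0.1, -0.2]
width: 0.0005
grip_force: 0.0
```

move_arm:
  steps:
    - {"dx": 0,"dy": 0,"dz": 1.8,"spin": 0}
    - {"dx": 0,"dy": 0,"dz": 1.4,"spin": 0}
    - {"dx": 0,"dy": 0,"dz": 1,"spin": 0}
    - {"dx": 0,"dy": 0,"dz": 0.8,"spin": 0}
    - {"dx": 0,"dy": 0,"dz": 0.6,"spin": 0}
    - {"dx": 0,"dy": 0,"dz": 0.5,"spin": 0}
    - {"dx": 0,"dy": 0,"dz": 0.4,"spin": 0}
    - {"dx": 0.2,"dy": 0,"dz": 0.4,"spin": 0}
    - {"dx": 0.2,"dy": 0,"dz": 0.4,"spin": 0}
    - {"dx": 0,"dy": 0,"dz": 0,"spin": 0}
    - {"dx": 0,"dy": 0,"dz": 0,"spin": 0}

```text
time: 18.25
ee_pos: [0.5391, -0.2867, 0.2237]
eef_rot: [0.714, 0.7, 0.0, -0.0]
ft_force: [-0.5, 0.3, -0.0]
width: 0.0005
grip_force: 0.0
```

move_arm:
  steps:
    - {"dx": 0.2,"dy": 0,"dz": 0,"spin": 0}
    - {"dx": 0.2,"dy": 0,"dz": 0,"spin": 0}
    - {"dx": 0.1,"dy": 0,"dz": 0,"spin": 0}
    - {"dx": 0.1,"dy": 0,"dz": 0,"spin": 0}
    - {"dx": 0,"dy": 0,"dz": 0,"spin": 0}
    - {"dx": 0,"dy": 0,"dz": 0,"spin": 0}

```text
time: 18.85
ee_pos: [0.5393, -0.2808, 0.2238]
eef_rot: [0.714, 0.7, 0.0, -0.0]
ft_force: [1.1, -0.3, 0.0]
width: 0.0007
grip_force: 0.1
```

move_arm:
  steps:
    - {"dx": 0.1,"dy": 0,"dz": 0,"spin": 0}
    - {"dx": 0.1,"dy": 0,"dz": 0,"spin": 0}
    - {"dx": 0,"dy": 0,"dz": 0,"spin": 0}
    - {"dx": 0,"dy": 0,"dz": 0,"spin": 0}

```text
time: 19.25
ee_pos: [0.5393, -0.2789, 0.2237]
eef_rot: [0.714, 0.7, 0.0, -0.0]
ft_force: [-0.3, -0.2, 0.7]
width: 0.0006
grip_force: 0.2
```

move_arm:
  steps:
    - {"dx": 0.1,"dy": 0,"dz": 0,"spin": 0}
    - {"dx": 0,"dy": 0,"dz": 0,"spin": 0}
    - {"dx": 0,"dy": 0,"dz": 0,"spin": 0}

```text
time: 19.55
ee_pos: [0.5392, -0.2786, 0.2238]
eef_rot: [0.714, 0.7, -0.0, 0.0]
ft_force: [0.0, -4.9, -3.1]
width: 0.0002
grip_force: 2.6
```

move_arm:
  steps:
    - {"dx": 0.1,"dy": 0,"dz": 0,"spin": 0}
    - {"dx": 0,"dy": 0,"dz": 0,"spin": 0}
    - {"dx": -1,"dy": 0,"dz": 0,"spin": 0}
    - {"dx": -2,"dy": 0,"dz": 0,"spin": 0}
    - {"dx": 0,"dy": 0,"dz": 0,"spin": 0}
    - {"dx": 0,"dy": 0,"dz": 0,"spin": 0}
    - {"dx": 0,"dy": 0,"dz": -4,"spin": 0}
    - {"dx": 0,"dy": 0,"dz": -4,"spin": 0}
    - {"dx": 0,"dy": 0,"dz": -4,"spin": 0}
    - {"dx": 0,"dy": 0,"dz": 0,"spin": 0}
    - {"dx": 0,"dy": 0,"dz": 0,"spin": 0}

```text
time: 20.65
ee_pos: [0.5391, -0.3059, 0.3447]
eef_rot: [0.714, 0.7, 0.0, 0.001]
ft_force: [0.7, 0.1, -0.5]
width: 0.0004
grip_force: 0.0
```

move_arm:
  steps:
    - {"dx": 2.9,"dy": 0,"dz": 0,"spin": 0}
    - {"dx": 2.9,"dy": 0,"dz": 0,"spin": 0}
    - {"dx": 2.9,"dy": 0,"dz": 0,"spin": 0}
    - {"dx": 2.9,"dy": 0,"dz": 0,"spin": 0}
    - {"dx": 2.9,"dy": 0,"dz": 0,"spin": 0}
    - {"dx": 2.9,"dy": 0,"dz": 0,"spin": 0}
    - {"dx": 2.9,"dy": 0,"dz": 0,"spin": 0}
    - {"dx": 3.1,"dy": 0,"dz": 0,"spin": 0}
    - {"dx": 0,"dy": 0,"dz": 0,"spin": 0}
    - {"dx": 0,"dy": 0,"dz": 2.5,"spin": 0}
    - {"dx": 0,"dy": 0,"dz": 2.5,"spin": 0}
    - {"dx": 0,"dy": 0,"dz": 0,"spin": 0}

```text
time: 21.85
ee_pos: [0.5417, -0.0729, 0.2895]
eef_rot: [0.714, 0.7, -0.002, -0.003]
ft_force: [0.3, -0.2, -0.1]
width: 0.0004
grip_force: 0.0
```

move_arm:
  steps:
    - {"dx": 0,"dy": 0,"dz": 0,"spin": 0}
    - {"dx": 0,"dy": 0,"dz": 0,"spin": 0}

```text
time: 22.05
ee_pos: [0.5437, -0.073, 0.2947]
eef_rot: [0.714, 0.7, 0.0, 0.0]
ft_force: [0.8, -0.4, 0.2]
width: 0.0007
grip_force: 0.0
```

move_arm:
  steps:
    - {"dx": 0,"dy": 0,"dz": 1.5,"spin": 0}
    - {"dx": 0,"dy": 0,"dz": 1.2,"spin": 0}
    - {"dx": 0,"dy": 0,"dz": 1,"spin": 0}
    - {"dx": 0,"dy": 0,"dz": 0.8,"spin": 0}
    - {"dx": 0,"dy": 0,"dz": 0.7,"spin": 0}
    - {"dx": 0,"dy": 0,"dz": 0.6,"spin": 0}
    - {"dx": 0,"dy": 0,"dz": 0.4,"spin": 0}
    - {"dx": -0.2,"dy": 0,"dz": 0.4,"spin": 0}
    - {"dx": -0.2,"dy": 0,"dz": 0.4,"spin": 0}
    - {"dx": 0,"dy": 0,"dz": 0,"spin": 0}
    - {"dx": 0,"dy": 0,"dz": 0,"spin": 0}

```text
time: 23.15
ee_pos: [0.5433, -0.0773, 0.2237]
eef_rot: [0.714, 0.7, -0.0, 0.0]
ft_force: [0.3, 0.0, -0.3]
width: 0.0007
grip_force: 0.0
```

move_arm:
  steps:
    - {"dx": -0.2,"dy": 0,"dz": 0,"spin": 0}
    - {"dx": -0.2,"dy": 0,"dz": 0,"spin": 0}
    - {"dx": -0.1,"dy": 0,"dz": 0,"spin": 0}
    - {"dx": -0.1,"dy": 0,"dz": 0,"spin": 0}
    - {"dx": 0,"dy": 0,"dz": 0,"spin": 0}
    - {"dx": 0,"dy": 0,"dz": 0,"spin": 0}

```text
time: 23.75
ee_pos: [0.5432, -0.0831, 0.2238]
eef_rot: [0.714, 0.7, -0.0, 0.0]
ft_force: [-0.3, 0.1, 0.2]
width: 0.0006
grip_force: 0.1
```

move_arm:
  steps:
    - {"dx": -0.1,"dy": 0,"dz": 0,"spin": 0}
    - {"dx": -0.1,"dy": 0,"dz": 0,"spin": 0}
    - {"dx": 0,"dy": 0,"dz": 0,"spin": 0}
    - {"dx": 0,"dy": 0,"dz": 0,"spin": 0}

```text
time: 24.15
ee_pos: [0.5432, -0.0847, 0.2237]
eef_rot: [0.714, 0.7, 0.0, -0.0]
ft_force: [-0.4, 4.0, -0.9]
width: 0.0003
grip_force: 1.7
```

The stop shows at the expected distance. I'll nudge once more, back out, rise and move clear to look.

move_arm:
  steps:
    - {"dx": -0.1,"dy": 0,"dz": 0,"spin": 0}
    - {"dx": 0,"dy": 0,"dz": 0,"spin": 0}
    - {"dx": 1,"dy": 0,"dz": 0,"spin": 0}
    - {"dx": 2,"dy": 0,"dz": 0,"spin": 0}
    - {"dx": 0,"dy": 0,"dz": 0,"spin": 0}
    - {"dx": 0,"dy": 0,"dz": 0,"spin": 0}
    - {"dx": 0,"dy": 0,"dz": -4,"spin": 0}
    - {"dx": 0,"dy": 0,"dz": -4,"spin": 0}
    - {"dx": 0,"dy": 0,"dz": -4,"spin": 0}
    - {"dx": 0,"dy": 0,"dz": -4,"spin": 0}
    - {"dx": 0,"dy": 0,"dz": 0,"spin": 0}

```text
time: 25.25
ee_pos: [0.5448, -0.0569, 0.3896]
eef_rot: [0.715, 0.699, 0.003, 0.004]
ft_force: [0.5, 0.1, -0.5]
width: 0.0002
grip_force: 0.0
```

move_arm:
  steps:
    - {"dx": -4,"dy": 0,"dz": 0,"spin": 0}
    - {"dx": -4,"dy": 0,"dz": 0,"spin": 0}
    - {"dx": -4,"dy": 0,"dz": 0,"spin": 0}
    - {"dx": -4,"dy": 0,"dz": 0,"spin": 0}
    - {"dx": -4,"dy": 0,"dz": 0,"spin": 0}
    - {"dx": -4,"dy": -1,"dz": 0,"spin": 0}
    - {"dx": -4,"dy": -1,"dz": 0,"spin": 0}
    - {"dx": -4,"dy": -1,"dz": 0,"spin": 0}
    - {"dx": -4,"dy": -1,"dz": 0,"spin": 0}
    - {"dx": -3,"dy": -2,"dz": 0,"spin": 0}
    - {"dx": -3,"dy": -2,"dz": 0,"spin": 0}
    - {"dx": -3,"dy": -2,"dz": 0,"spin": 0}

```text
time: 26.45
ee_pos: [0.4329, -0.5059, 0.3829]
eef_rot: [0.715, 0.7, -0.0, -0.0]
ft_force: [0.7, 0.3, 0.6]
width: 0.0007
grip_force: 0.0
```

move_arm:
  steps:
    - {"dx": -2,"dy": -3,"dz": 0,"spin": 0}
    - {"dx": -2,"dy": -3,"dz": 0,"spin": 0}
    - {"dx": -2,"dy": -3,"dz": 0,"spin": 0}
    - {"dx": -2,"dy": -3,"dz": 0,"spin": 0}
    - {"dx": -2,"dy": -3,"dz": 0,"spin": 0}
    - {"dx": -2,"dy": -3,"dz": 0,"spin": 0}
    - {"dx": -2,"dy": -2,"dz": 0,"spin": 0}
    - {"dx": 0,"dy": 0,"dz": 0,"spin": 0}
    - {"dx": 0,"dy": 0,"dz": 0,"spin": 0}

```text
time: 27.35
ee_pos: [0.2308, -0.6404, 0.3829]
eef_rot: [0.715, 0.699, -0.0, -0.001]
ft_force: [0.8, 0.1, 0.2]
width: 0.0002
grip_force: 0.0
```

```bash
python3 - <<'E'
from bench import imaging,telemetry
from h import *
c={n:imaging.camera(n) for n in("top","scene")}
a=c["top"]["img"][95:245,270:440,::-1]; b=c["scene"]["img"][220:370,170:340,::-1]
cv2.imwrite("pics/p5.png",np.hstack([cv2.resize(x,(400,353),interpolation=cv2.INTER_CUBIC) for x in(a,b)]))
import h; h.C0=np.array([.542,-.182])
s=2.353
for k in "bflr":
  for th in(0,.25,.5): print(k,th,[((proj(c[n],h.tip(k,th))-o)*s+q).round().tolist() for n,o,q in(("top",[270,95],[0,0]),("scene",[170,220],[400,0]))])
s=telemetry.read_state();print(s["ft_force"],s["ee_pos"])
E
```

```text
b 0 [[[218.0, 102.0], [166.0, 100.0]], [[600.0, 256.0], [645.0, 226.0]]]
b 0.25 [[[219.0, 91.0], [167.0, 89.0]], [[607.0, 265.0], [652.0, 235.0]]]
b 0.5 [[[219.0, 79.0], [167.0, 77.0]], [[612.0, 273.0], [658.0, 243.0]]]
f 0 [[[164.0, 240.0], [217.0, 243.0]], [[566.0, 115.0], [523.0, 141.0]]]
f 0.25 [[[164.0, 251.0], [217.0, 254.0]], [[561.0, 106.0], [517.0, 132.0]]]
f 0.5 [[[164.0, 261.0], [218.0, 263.0]], [[555.0, 97.0], [512.0, 123.0]]]
l 0 [[[96.0, 141.0], [94.0, 191.0]], [[676.0, 152.0], [647.0, 114.0]]]
l 0.25 [[[85.0, 140.0], [83.0, 190.0]], [[685.0, 146.0], [656.0, 108.0]]]
l 0.5 [[[75.0, 138.0], [73.0, 189.0]], [[693.0, 139.0], [664.0, 101.0]]]
r 0 [[[288.0, 200.0], [287.0, 149.0]], [[486.0, 214.0], [513.0, 257.0]]]
r 0.25 [[[299.0, 200.0], [299.0, 149.0]], [[476.0, 220.0], [503.0, 263.0]]]
r 0.5 [[[311.0, 200.0], [311.0, 149.0]], [[466.0, 224.0], [493.0, 268.0]]]
[ 0.60138392  0.17005632 -0.16403948] [ 0.2327844  -0.6394154   0.38338364]
```

View pics/p5.png

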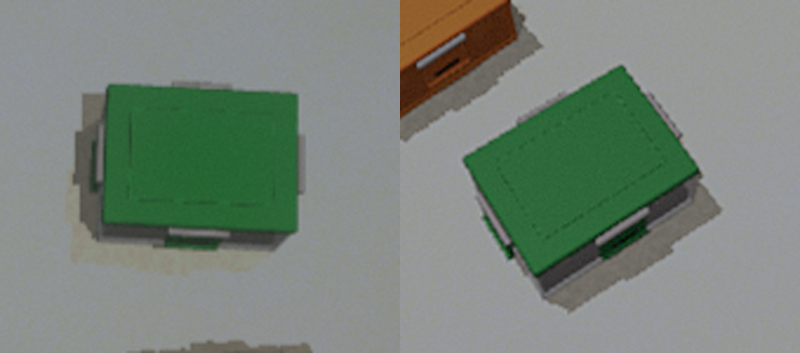

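All four clips are down. In the top view, left at (92,165) and front at (190,247) sit where 0 rad plus the lip should be. In the scene view, right at (496,237) and back at (625,240) do too. The arm is clear, so I'm handing it in.

```bash
python3 -c "
from bench import job
print(job.close_job())"
```

```text
the job is handed in; nothing more can be done
None
```

All four green clips are down flat by the final pictures, the arm was never moved near the grey box, and the job was handed in at about 27 s (no verdict was returned).

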